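Seat a tube rack in the bench shaker and snap its lock

ROBOT

A 6-joint arm with a two-finger parallel gripper is mounted at the origin on the work surface. World frame = base frame: x ahead of the robot, y to its left, z up, the work surface at z = 0. Lengths are in mm, angles in rad, forces in N, time in s.
With the tool pointing down it reaches from about 325 to 875 mm from the base axis. Payload 4.4 kg.
Tool frame: the origin (TCP) lies midway between the tips of the shut fingers; the grasp point (between the pads) lies 19 mm behind it (robot.grasp_offset is the distance from the TCP to the grasp point, in mm); z points along the fingers, y is the line along which they close (so a half turn about z gives the same grasp; the last joint's range is limited). The gripper opens to 85 mm and grips with 20 to 120 N. Pads are 22 mm wide; open, the fingers measure 114 mm over their backs; the gripper's body (76 mm by 85 mm) begins 54 mm behind the grasp point. The pads swing forward as they close: fully open they stand 13 mm farther back than shut.
Start: joints at [1.075, 0.207, 1.542, -0, 1.393, -0.15], TCP at [194.906, 540.961, 231.282] pointing down, gripper open.
Joint ranges: [-2.73, 2.73], [-0.86, 2.22], [0.23, 2.46], [-1.11, 4.25], [0.08, 2.63], [-2.82, 2.82]. Speed limits (rad/s): [2.79, 2.79, 3.14, 3.14, 3.14, 3.14].

INTERFACE

Orientations are given as [roll, pitch, yaw] about the fixed x, y, z axes, in that order (R = Rz(yaw) Ry(pitch) Rx(roll)).
In Python, from station import robot gives the robot as it stands. The module is installed in compiled form; this text tells all that it offers.
- The arm moves only by the shell command python3 -m handwheel 'ROWS'. ROWS is JSON, a list of rows, each an object of numbers: "wx", "wy", "wz": the turn, a rotation vector about the tool's x, y, z normalised to -1 to 1, where 1 is 180 degrees; "dx", "dy", "dz": the shift along the tool's x, y, z normalised to -1 to 1, where 1 is 300 mm; "jaw": the gripper's target within -1 to 1 (fully open at 1, half-way at 0, shut at -1). In form: [{"wx": .., "wy": .., "wz": .., "dx": .., "dy": .., "dz": .., "jaw": ..}, ...]. A call has exactly 8 rows; each row is the pose to reach, as a shift and turn from the pose commanded when the call began, along the tool's axes at that moment, turning the shorter way round; what a row does not reach only later rows make up. A row lasts 1/8 s, in which the tool goes at most 62.5 mm and 10.7 degrees, less where a joint would pass 70% of its speed; a pose out of reach is approached as far as the arm can. A call with a number of a shift or a turn outside -1 to 1 is refused whole. A call with a gripper value outside its range is refused whole. The fingers move at their own pace and stop on an object; the grip force is fixed at half the most. Time passes only in rows, so rows that repeat a pose let the fingers close, or fill a call up. It gives the time, the measured TCP pose, the force, the opening and the grip force at its end, in the units of the state.
- robot.observe(): the state, without advancing time (a new reading comes with each control period).
- robot.read_camera(name): name is "side" or "top" or "wrist"; returns (picture, depth): 400x640x3 uint8, red, green, blue; 400x640 float32, mm along the optical axis (not along the pixel's ray), 0 where there is no reading.
- robot.calibration(name): a dict with "fx", "fy", "cx", "cy" (pixels), "T" (4x4, takes a point from camera to world coordinates). Camera axes: x right, y up, looking along -z (the intrinsics and any distortion apply to the point x, -y, -z); pixel columns grow to the right and rows downward; lengths in mm; the calibration is good to about 2 mm. A picture is of the moment at which its call begins: read the wrist's pose just before it. calibration takes no time and is no camera call; for the wrist camera it gives the pose at the moment of the call.
- robot.close_job(): hands the job in; it is judged then, once.
The state is a dict: "t": time; "joint_pos": joint angles; "qd": joint speeds; "effort": joint torques, N m; "position": TCP position; "orientation": TCP orientation; "force": force on the tool from outside, world axes, zero at the start; "wrist_torque": the same for the moment, N m; "width": finger opening in mm; "grasp_force": force on a finger pad.
Only numpy, scipy, OpenCV 4.12 (cv2) and the standard library are available. Lean on these libraries where they do the work, as an engineer would, in place of code of your own. Each camera call takes 0.05 s, during which the arm holds its last target. There are 200 camera calls.

TASK

Put the yellow tube rack fully home in the bay on top of the bench shaker, then press the shaker's red lock key straight down until it snaps through and stays down with the orange bolt out over the rack's end ledge. Feel for the snap: the key needs a firm push, but never push on the shaker with more than 20 N. Leave the other things on the bench where they are.

Things in the scene. Friction and masses are not known exactly. Their poses are not given: they have to be found in the camera images.
- yellow_rack: Loose yellow tube rack, about 220 g. Block 92 long (x) x 36 wide (y) x 50 high (mm) with a ledge at each end (14 long, 36 wide, 18 high): foot 120 x 36. Four white caps stand 10 mm above the block. Origin: centre of its underside, z up. Fits the bay either way round. Grip it across its 36 mm width with the fingertips at least 16 mm above its underside, to clear the shaker's deck.
- shaker: White bench shaker, fixed to the bench, 250 (x) x 190 (y) mm, aluminium deck on top at z = 80 mm. Origin: centre of its underside. On the deck: the rack bay (point bay) and, towards +x, a grey lock block carrying the red lock key. The bolt slides 7 mm above the deck from the block towards -x.
- bay (a point): Centre of the bay's floor, 66 mm above the bench; x is the bay's long axis, pointing to the lock block. The bay is a pocket 14 mm deep, 124 x 40 mm (about 2 mm play all round a rack's foot) with a 3 mm bevelled mouth, deck all round. The yellow rack's origin lies here when it is fully home.
- lock_block (a point): Centre of the grey lock block's top face (44 x 60 mm, 110 mm above the bench), on the vertical axis of the red lock key: a flat round cap 28 mm across, 10 thick, on a brass stem. The cap is screwed on the stem at a height that differs each time and is not reported (it does not give): the top of the unpressed cap stands 24 to 36 mm above this point.
- lock_bolt (a joint): Orange bolt, 16 mm wide, driven by the red key (1.5 mm per mm of key). 0 = drawn back, 0.012 m = fully out over the rack's ledge; it runs into a rack that is not home. The key travels 8 mm: about 3 N at first, peak about 12 N at 2 to 3 mm, zero at about 6 mm, then it pulls itself to a rigid stop at 8 mm and stays. Let go earlier, it springs back up.
- blue_rack: Tube rack like the yellow one, blue plastic; a bystander, leave it alone. Origin: centre of its underside.
- green_rack: Tube rack like the yellow one, green plastic; a bystander, leave it alone. Origin: centre of its underside.
- reagent_bottle: Glass bottle, 72 across, 150 high, blue cap; bystander. Origin: centre of its underside.
- red_bowl: Red plastic bowl, 150 across, 75 high; bystander. Origin: centre of its underside.
- jar: Small jar with orange cap, 56 across, 70 high; bystander. Origin: centre of its underside.
- tip_box: Blue pipette tip box, 85 x 120 x 80 mm; bystander. Origin: centre of its underside.
- timer: White bench timer, 70 x 60 x 22 mm; bystander. Origin: centre of its underside.

How it is judged (in metres and radians):
On the way, in this order (a step that is already met when the one before it is completed fails the run):
1. the yellow rack is fully home in the bay (z of yellow_rack in the frame of bay below 0.003 m and horizontal distance between yellow_rack and bay below 0.006 m and angle between the x axis of yellow_rack and the x axis of bay, either way round below 0.1 rad and angle between yellow_rack's own z axis and vertical below 0.06 rad), for 0.2 s.
2. the lock key has snapped through and the bolt is out (value of joint lock_bolt above 0.0095 m), for 0.2 s.
At the end, for the whole second after the job is handed in: The yellow rack stands at rest in the bay, its underside within 3 mm of the bay's floor, within 6 mm of its centre and 0.1 rad of its axis and upright to 0.06 rad; the bolt is out by at least 9.5 of its 12 mm (all of step 1 and value of joint lock_bolt above 0.0095 m and linear speed of yellow_rack below 0.02 m/s); the robot touches nothing.
It fails at once if the robot pushes on the shaker or its key with more than 20 N (contact force between shaker and the fingers above 20 N or contact force between shaker and the arm above 20 N).
It fails at once if another rack is shifted by more than 20 mm (distance of any of blue_rack, green_rack from where it was at the start of the episode above 0.02 m).
It fails at once if another thing on the bench is shifted by more than 20 mm (distance of any of reagent_bottle, red_bowl, jar, tip_box, timer from where it was at the start of the episode above 0.02 m).
It also fails if it takes over 61 s, if anything falls off the work surface, if the arm or the gripper's body presses on something with over 40 N, if the wrist force passes 120 N, or if a joint passes its speed limit or range.

## Working session

There is one attempt and no reset: what is moved stays moved. The work goes in short steps, Python scripts to look and compute and a shell command to move; the robot and the scene stay as the last step left them, time stands still between calls to the robot, and variables do not carry over. Pictures are saved under pics/ and viewed, at most 10 in all, crops included, and the job is handed in when it is done.

```bash
mkdir -p pics
python3 - <<'E'
from station import robot
import cv2,numpy as np
s=robot.observe();print(s)
for n in("top","side"):
    p,d=robot.read_camera(n);np.savez(f"{n}.npz",p=p,d=d,T=robot.calibration(n)["T"])
    cv2.imwrite(f"pics/{n}0.png",p[:,:,::-1]);print(n,robot.calibration(n),(d>0).mean())
E
```

```text
{'t': 0.0, 'joint_pos': array([ 1.07451945e+00,  2.07434992e-01,  1.54300742e+00,  8.36374530e-06,
        1.39351139e+00, -1.50452245e-01]), 'qd': array([-0.00070171, -0.00115951, -0.00045559,  0.00184171,  0.00156477,
       -0.00074331]), 'effort': array([-6.22234511e-04, -3.83020020e+01, -2.91603094e+01, -1.65980632e-04,
        1.03727964e-02,  3.50448353e-06]), 'position': array([194.51340301, 540.26578128, 230.09191396]), 'orientation': array([-3.13925941e+00, -3.62037873e-04,  2.79576611e+00]), 'force': array([-0.59999093, -0.124584  , -1.10268729]), 'wrist_torque': array([-0.02268838,  0.01520768, -0.01968523]), 'grasp_force': 0.0, 'width': 85.4533735871039}
top {'fx': 401.2652494966579, 'fy': 401.2652494966579, 'cx': 314.46766850829715, 'cy': 202.33587324178137, 'T': array([[ 2.81817401e-02,  9.86828928e-01, -1.59293616e-01,
         4.35459116e+02],
       [-9.99363141e-01,  3.13043926e-02,  1.71274148e-02,
         3.44461284e+01],
       [ 2.18884183e-02,  1.58709488e-01,  9.87082669e-01,
         1.04824951e+03],
       [ 0.00000000e+00,  0.00000000e+00,  0.00000000e+00,
         1.00000000e+00]])} 0.99609765625
side {'fx': 404.57962232812804, 'fy': 404.57962232812804, 'cx': 320.8763116899481, 'cy': 195.8147928777045, 'T': array([[ 6.62421565e-01,  5.57609603e-01, -5.00269129e-01,
         4.86276658e+01],
       [-7.49089012e-01,  4.85946534e-01, -4.50246174e-01,
        -4.52205506e+02],
       [-7.95754066e-03,  6.72998883e-01,  7.39600690e-01,
         9.18972699e+02],
       [ 0.00000000e+00,  0.00000000e+00,  0.00000000e+00,
         1.00000000e+00]])} 0.99603125
```

```bash
ls
```

```text
pics
side.npz
top.npz
```

View pics/top0.png

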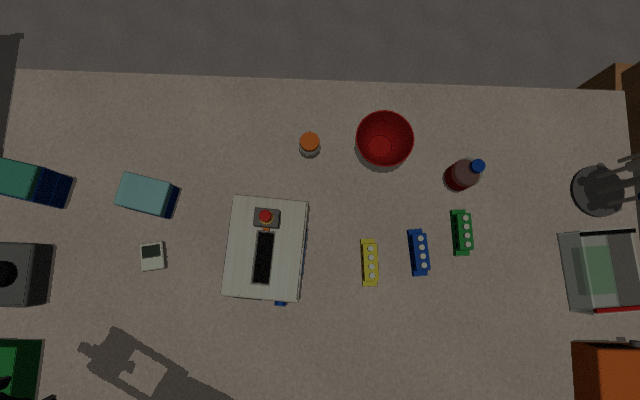

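View pics/side0.png

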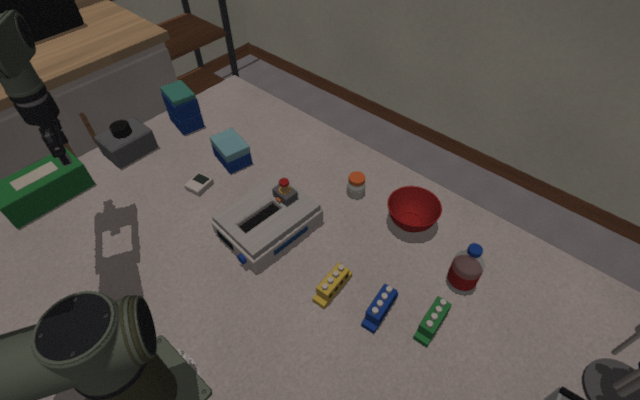

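Top view: yellow rack at about (370,262), blue (419,252), green (462,232), shaker around (265,248) with its dark bay at (263,258) and the red key at (266,216). The side view shows the same layout; the arm is out of the way.

```bash
cat > h.py <<'E'
import cv2,numpy as np
from station import robot
def grab(n,save=None):
    s=robot.observe();c=robot.calibration(n);p,d=robot.read_camera(n)
    if save: cv2.imwrite(f"pics/{save}.png",p[:,:,::-1])
    return p,d,c
def cloud(d,c):
    v,u=np.indices(d.shape);P=np.stack([(u-c["cx"])/c["fx"]*d,-(v-c["cy"])/c["fy"]*d,-d],-1)
    return P@c["T"][:3,:3].T+c["T"][:3,3]
def ray(uv,z,c):
    uv=np.atleast_2d(uv).astype(float);T=c["T"]
    r=np.stack([(uv[:,0]-c["cx"])/c["fx"],-(uv[:,1]-c["cy"])/c["fy"],-np.ones(len(uv))],-1)@T[:3,:3].T
    return T[:3,3]+r*((z-T[2,3])/r[:,2])[:,None]
def hsv(p): return cv2.cvtColor(p,cv2.COLOR_RGB2HSV)
def biggest(m):
    n,l,st,ce=cv2.connectedComponentsWithStats(m.astype(np.uint8),connectivity=8)
    return l==1+np.argmax(st[1:,4])
def rect(xy):
    (cx,cy),(w,h),a=cv2.minAreaRect(np.float32(xy));
    if w<h: w,h,a=h,w,a+90
    return np.round([cx,cy,w,h],1),round((a+90)%180-90,1)
E
python3 - <<'E'
from h import *
for n in("top","side"):
    z=np.load(n+".npz");p,d=z["p"],z["d"];c=robot.calibration(n);X=cloud(d,c);H=hsv(p)
    y=biggest((H[...,0]>20)&(H[...,0]<34)&(H[...,1]>120)&(H[...,2]>60))
    Q=X[y];print(n,"yellow",y.sum(),rect(Q[:,:2]),"z",np.percentile(Q[:,2],[2,50,98]))
    T=Q[Q[:,2]>42];print(" top",rect(T[:,:2]))
    k=((H[...,0]<6)|(H[...,0]>174))&(H[...,1]>150)&(H[...,2]>60)&(X[...,2]>105)&(X[...,2]<160)
    k=k&(X[...,1]>50)&(X[...,0]<560);K=X[k]
    if len(K): print(" key",len(K),K.mean(0),np.percentile(K[:,2],[5,50,95]))
    if n=="top":
        b=biggest((H[...,2]<45)&(X[...,2]>40)&(X[...,2]<84)&(abs(X[...,1]-150)<130));v,u=np.nonzero(b)
        print(" bay",b.sum(),u.mean(),v.mean(),rect(ray(np.c_[u,v],80,c)[:,:2]))
    dk=(abs(X[...,2]-80)<6)&(abs(X[...,1]-140)<170)&(abs(X[...,0]-400)<200)
    print(" deck",rect(X[biggest(dk)][:,:2]),np.median(X[dk][:,2]))
    lb=(abs(X[...,2]-110)<5)&dk.any()&(abs(X[...,1]-140)<100)&(X[...,0]<600)
    print(" block",rect(X[biggest(lb)][:,:2]))
E
```

```text
top yellow 550 (array([449.8, -54.3, 178.5, 116.6]), -87.6) z [14.01031567 48.99914286 53.05961024]
 top (array([451.1, -54.4, 178.6,  90.8]), -88.1)
 key 106 [547.99965887 130.58685628 144.66549826] [142.05606019 144.78024628 146.84806292]
 bay 820 263.00853658536585 257.6439024390244 (array([455.5, 136.7, 121.1,  38.7]), -4.0)
 deck (array([480.2, 135.8, 236.2, 178.5]), -4.0) 79.79111562648575
 block (array([547.8, 130.9,  60.1,  44.1]), 85.6)
side yellow 632 (array([ 256.3, -258. ,  561.9,   87.7]), 34.2) z [ 4.20727678 44.20760992 53.38851101]
 top (array([ 258.2, -261.4,  562.4,   71.4]), 35.1)
 key 57 [543.90912338 127.77272549 143.64661428] [137.82629014 144.42279788 147.32936562]
 deck (array([479.2, 137.7, 238.2, 182. ]), -3.7) 80.0016890978817
 block (array([545.9, 132.2,  61.5,  43.1]), 87.4)
```

```bash
cat >> h.py <<'E'
def rackfit(p,d,c):
    X=cloud(d,c);H=hsv(p)
    y=biggest(cv2.morphologyEx(((H[...,0]>20)&(H[...,0]<34)&(H[...,1]>120)&(H[...,2]>60)&(d>0)).astype(np.uint8),cv2.MORPH_OPEN,np.ones((2,2))))
    Q=X[y];m=np.median(Q,0);Q=Q[np.linalg.norm(Q[:,:2]-m[:2],axis=1)<70];return Q,y
def shift(xyz,yaw):
    "rows needed from present pose to TCP xyz with tool down at yaw (rad)"
    from scipy.spatial.transform import Rotation as R
    s=robot.observe();A=R.from_euler("xyz",s["orientation"]);B=R.from_euler("xyz",[np.pi,0,yaw])
    dl=A.inv().apply(np.array(xyz)-s["position"])/300;w=(A.inv()*B).as_rotvec()/np.pi
    print("pos",s["position"].round(1),s["orientation"].round(4),"d",dl.round(4),"w",w.round(4))
E
python3 - <<'E'
from h import *
for n in("top","side"):
    z=np.load(n+".npz");Q,y=rackfit(z["p"],z["d"],robot.calibration(n))
    print(n,rect(Q[:,:2]));T=Q[Q[:,2]>45];print(rect(T[:,:2]),np.median(T,0))
    print(np.percentile(Q[:,2],[1,50,99]))
s=robot.observe();shift([400,-55,330],np.pi)
c=robot.calibration("wrist");print(np.linalg.inv(c["T"])@np.r_[s["position"],1], c["T"][:3,:3].T@[0,0,-1],c["fx"])
from scipy.spatial.transform import Rotation as R
print(R.from_euler("xyz",s["orientation"]).inv().apply(c["T"][:3,3]-s["position"]))
E
```

```text
top (array([ 450.1, -131.1,  118.3,   46.3]), 3.8)
(array([ 453.1, -126.3,   91. ,   34.5]), 3.6) [ 452.01631847 -121.84034717   49.97649814]
[-2.21780295 48.88723563 60.6814664 ]
side (array([ 445.9, -129. ,  110.3,   33.3]), 3.3)
(array([ 450.1, -127.3,   90.1,   30.4]), 3.3) [ 443.44452748 -133.35866577   50.27396878]
[-1.93708056 37.22726922 61.09530226]
pos [194.6 540.3 230.2] [-3.1395e+00 -3.0000e-04  2.7958e+00] d [-1.3167 -1.6356 -0.3296] w [-0.0006 -0.0002 -0.1101]
[   0.73913307  -33.22918973 -163.42341309    1.        ] [ 0.00232723  0.32784423 -0.94472893] 278.4744211429626
[  85.01556603   -0.74833125 -143.47031346]
```

```bash
python3 -m handwheel '[{"dx":-0.1,"dy":-0.12,"dz":-0.1,"wz":-0.02,"jaw":1},{"dx":-0.22,"dy":-0.26,"dz":-0.2,"wz":-0.05,"jaw":1},{"dx":-0.36,"dy":-0.42,"dz":-0.2,"wz":-0.08,"jaw":1},{"dx":-0.5,"dy":-0.58,"dz":-0.2,"wz":-0.1,"jaw":1},{"dx":-0.64,"dy":-0.74,"dz":-0.2,"wz":-0.13,"jaw":1},{"dx":-0.78,"dy":-0.9,"dz":-0.2,"wz":-0.13,"jaw":1},{"dx":-0.78,"dy":-0.9,"dz":-0.2,"wz":-0.13,"jaw":1},{"dx":-0.78,"dy":-0.9,"dz":-0.2,"wz":-0.13,"jaw":1}]'; python3 -c "
from h import *
shift([451,-127,190],3.203)"
```

```text
pos [194.6 540.3 230.2] [-3.1395e+00 -3.0000e-04  2.7958e+00] d [-1.5582 -1.8029  0.1374] w [-0.0006 -0.0002 -0.1296]invalid input
```

```bash
python3 -m handwheel '[{"wx":0,"wy":0,"wz":-0.02,"dx":-0.1,"dy":-0.12,"dz":-0.1,"jaw":1},{"wx":0,"wy":0,"wz":-0.05,"dx":-0.22,"dy":-0.26,"dz":-0.2,"jaw":1},{"wx":0,"wy":0,"wz":-0.08,"dx":-0.36,"dy":-0.42,"dz":-0.2,"jaw":1},{"wx":0,"wy":0,"wz":-0.1,"dx":-0.5,"dy":-0.58,"dz":-0.2,"jaw":1},{"wx":0,"wy":0,"wz":-0.13,"dx":-0.64,"dy":-0.74,"dz":-0.2,"jaw":1},{"wx":0,"wy":0,"wz":-0.13,"dx":-0.78,"dy":-0.9,"dz":-0.2,"jaw":1},{"wx":0,"wy":0,"wz":-0.13,"dx":-0.78,"dy":-0.9,"dz":-0.2,"jaw":1},{"wx":0,"wy":0,"wz":-0.13,"dx":-0.78,"dy":-0.9,"dz":-0.2,"jaw":1}]'; python3 -c "
from h import *
shift([451,-127,190],3.203)"
```

```text
t: 1.1
position: [323.4, 207.5, 291.0]
orientation: [3.141, -0.001, -3.081]
force: [0.3, 1.0, -0.1]
width: 85.5
grasp_force: 0.0
pos [323.4 207.5 291. ] [ 3.1410e+00 -7.0000e-04 -3.0807e+00] d [-0.3568 -1.1389  0.3359] w [ 0.0002 -0.0002 -0.0002]
```

```bash
python3 -m handwheel '[{"wx":0,"wy":0,"wz":0,"dx":-0.06,"dy":-0.16,"dz":0,"jaw":1},{"wx":0,"wy":0,"wz":0,"dx":-0.12,"dy":-0.34,"dz":0,"jaw":1},{"wx":0,"wy":0,"wz":0,"dx":-0.18,"dy":-0.52,"dz":0.05,"jaw":1},{"wx":0,"wy":0,"wz":0,"dx":-0.24,"dy":-0.7,"dz":0.15,"jaw":1},{"wx":0,"wy":0,"wz":0,"dx":-0.3,"dy":-0.85,"dz":0.25,"jaw":1},{"wx":0,"wy":0,"wz":0,"dx":-0.36,"dy":-0.95,"dz":0.34,"jaw":1},{"wx":0,"wy":0,"wz":0,"dx":-0.36,"dy":-1,"dz":0.34,"jaw":1},{"wx":0,"wy":0,"wz":0,"dx":-0.36,"dy":-1,"dz":0.34,"jaw":1}]'
python3 - <<'E'
from h import *
p,d,c=grab("wrist","w1");Q,y=rackfit(p,d,c)
print(y.sum(),rect(Q[:,:2]),np.median(Q,0));T=Q[(abs(Q[:,2]-50)<4)];print(rect(T[:,:2]),len(T),np.median(T,0))
E
```

```text
t: 2.1
position: [450.5, -84.2, 189.7]
orientation: [3.141, -0.0, -3.078]
force: [0.4, -0.1, -0.8]
width: 85.3
grasp_force: 0.0
2559 (array([ 448.3, -124.5,  109.7,   35. ]), 3.8) [ 434.32337777 -121.72785801   50.40667247]
(array([ 451.7, -124.5,   91.1,   34.6]), 3.7) 1855 [ 445.91295468 -120.78406925   50.73165831]
```

View pics/w1.png

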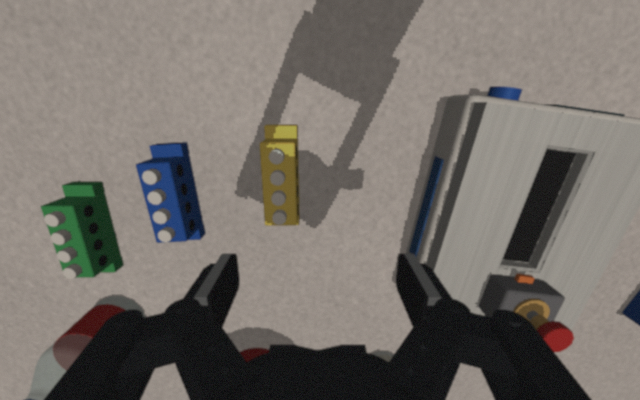

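Wrist view: the yellow rack is at (281,178), blue at (170,195), and the bay at (545,205). I have a good fit of the rack, so I'll descend on it, and measure the bay from the same shot.

```bash
python3 - <<'E'
from h import *
p,d,c=grab("wrist");X=cloud(d,c);H=hsv(p)
# bay: low V, below deck, inside deck hull
b=biggest((H[...,2]<60)&(X[...,2]>55)&(X[...,2]<84)&(X[...,1]>80)&(d>0));v,u=np.nonzero(b)
print(b.sum(),rect(X[b][:,:2]),rect(ray(np.c_[u,v],80,c)[:,:2]),np.median(X[b][:,2]))
dk=biggest((abs(X[...,2]-80)<3)&(X[...,1]>20)&(d>0));print(rect(X[dk][:,:2]),np.median(X[dk][:,2]))
m=(X[...,2]<76)&(X[...,2]>62)&(X[...,1]>90)&(X[...,1]<180)&(X[...,0]>385)&(X[...,0]<525);m=biggest(m);print("pit",m.sum(),rect(X[m][:,:2]))
E
python3 -m handwheel '[{"wx":0,"wy":0,"wz":0,"dx":0.005,"dy":-0.1,"dz":0.02,"jaw":1},{"wx":0,"wy":0,"wz":0,"dx":0.005,"dy":-0.136,"dz":0.12,"jaw":1},{"wx":0,"wy":0,"wz":0,"dx":0.005,"dy":-0.136,"dz":0.25,"jaw":1},{"wx":0,"wy":0,"wz":0,"dx":0.005,"dy":-0.136,"dz":0.38,"jaw":1},{"wx":0,"wy":0,"wz":0,"dx":0.005,"dy":-0.136,"dz":0.5,"jaw":1},{"wx":0,"wy":0,"wz":0,"dx":0.005,"dy":-0.136,"dz":0.56,"jaw":1},{"wx":0,"wy":0,"wz":0,"dx":0.005,"dy":-0.136,"dz":0.56,"jaw":1},{"wx":0,"wy":0,"wz":0,"dx":0.005,"dy":-0.136,"dz":0.56,"jaw":1}]'
python3 -m handwheel '[{"wx":0,"wy":0,"wz":0,"dx":0,"dy":0,"dz":0,"jaw":0.3},{"wx":0,"wy":0,"wz":0,"dx":0,"dy":0,"dz":0,"jaw":-0.3},{"wx":0,"wy":0,"wz":0,"dx":0,"dy":0,"dz":0,"jaw":-1},{"wx":0,"wy":0,"wz":0,"dx":0,"dy":0,"dz":0,"jaw":-1},{"wx":0,"wy":0,"wz":0,"dx":0,"dy":0,"dz":0,"jaw":-1},{"wx":0,"wy":0,"wz":0,"dx":0,"dy":0,"dz":0,"jaw":-1},{"wx":0,"wy":0,"wz":0,"dx":0,"dy":0,"dz":0,"jaw":-1},{"wx":0,"wy":0,"wz":0,"dx":0,"dy":0,"dz":0,"jaw":-1}]'
```

```text
3119 (array([456. , 142.2, 121.6,  32.1]), -3.6) (array([451.4, 130.7, 115.3,  28.2]), -3.9) 67.03697226082483
(array([474.9, 136.5, 226.1, 181.1]), -4.1) 80.69648495759944
pit 4494 (array([455.8, 142.2, 125.4,  38.1]), -6.3)
t: 3.2
position: [452.5, -125.7, 22.9]
orientation: [-3.14, 0.003, -3.078]
force: [-0.1, -0.4, 0.4]
width: 85.6
grasp_force: 0.0
t: 4.2
position: [451.9, -126.2, 22.1]
orientation: [-3.141, 0.001, -3.079]
force: [0.1, 1.1, 5.9]
width: 35.0
grasp_force: 62.5
```

```bash
python3 -m handwheel '[{"wx":0,"wy":0,"wz":0,"dx":0,"dy":0,"dz":-0.1,"jaw":-1},{"wx":0,"wy":0,"wz":0,"dx":0,"dy":0,"dz":-0.25,"jaw":-1},{"wx":0,"wy":0,"wz":0.01,"dx":-0.01,"dy":0.1,"dz":-0.4,"jaw":-1},{"wx":0,"wy":0,"wz":0.02,"dx":-0.03,"dy":0.27,"dz":-0.45,"jaw":-1},{"wx":0,"wy":0,"wz":0.03,"dx":-0.04,"dy":0.45,"dz":-0.45,"jaw":-1},{"wx":0,"wy":0,"wz":0.0415,"dx":-0.05,"dy":0.6,"dz":-0.45,"jaw":-1},{"wx":0,"wy":0,"wz":0.0415,"dx":-0.06,"dy":0.7,"dz":-0.45,"jaw":-1},{"wx":0,"wy":0,"wz":0.0415,"dx":-0.06,"dy":0.7,"dz":-0.45,"jaw":-1}]'
python3 - <<'E'
from h import *
p,d,c=grab("wrist","w2");np.savez("w2.npz",p=p,d=d);Q,y=rackfit(p,d,c);s=robot.observe();print(s["position"],s["width"])
print(y.sum(),rect(Q[:,:2]),np.percentile(Q[:,2],[2,10,50,90,98]))
X=cloud(d,c);g=(X[...,2]<78)&(X[...,2]>60)&(abs(X[...,0]-455)<75)&(abs(X[...,1]-137)<40)&(d>0);g=biggest(g);print("pit",g.sum(),rect(X[g][:,:2]))
p,d,c=grab("side");Q,y=rackfit(p,d,c);print("side",rect(Q[:,:2]),np.percentile(Q[:,2],[2,50,98]))
p,d,c=grab("top");X=cloud(d,c);
g=(X[...,2]<76)&(X[...,2]>60)&(abs(X[...,0]-455)<75)&(abs(X[...,1]-137)<40);print("toppit",g.sum(),rect(X[biggest(g)][:,:2]));
E
```

```text
t: 5.2
position: [454.7, 86.6, 155.2]
orientation: [3.142, -0.002, 3.077]
force: [0.3, -0.1, -3.1]
width: 35.3
grasp_force: 61.5
[454.90537451  85.468798   155.27012302] 34.82207325176779
10254 (array([432.2,  97.3, 123.4,  54.3]), -3.9) [150.58286658 152.09774802 183.6308786  184.6271485  185.50531173]
pit 6010 (array([455.5, 138. , 126.6,  42.8]), -3.6)
side (array([445. ,  87.5, 101.6,  41.6]), -3.4) [ 79.36627713 151.77918652 184.96047318]
toppit 72 (array([396.6, 142.3,  38.2,   9.6]), -88.9)
```

View pics/w2.png

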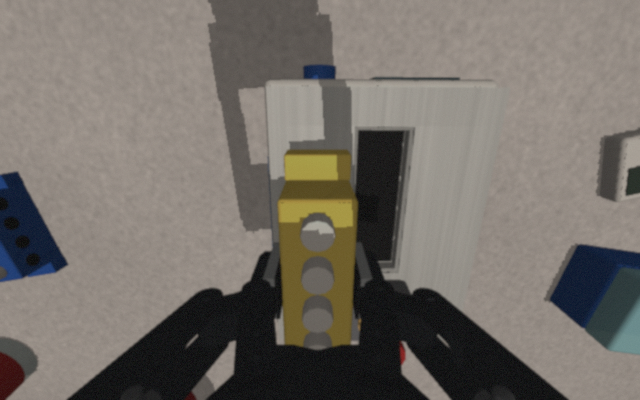

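Run:
```python
from h import *
z=np.load("w2.npz");c=robot.calibration("wrist");Q,y=rackfit(z["p"],z["d"],c)
X=cloud(z["d"],c);a=np.radians(-3.75);e=np.array([[np.cos(a),np.sin(a)],[-np.sin(a),np.cos(a)]])
s=robot.observe();print(s["position"])
L=X[y&(abs(X[...,2]-151)<3)];B=X[y&(abs(X[...,2]-184)<3)]
for n,P in(("ledge",L),("block",B)):
    q=(P[:,:2]-s["position"][:2])@e.T;print(n,len(q),rect(P[:,:2]),np.percentile(q,[0,1,50,99,100],axis=0).round(1).tolist(),np.median(P[:,2]))
H=hsv(z["p"]);g=(X[...,2]<78)&(X[...,2]>60)&(abs(X[...,0]-455)<75)&(abs(X[...,1]-137)<40);g=biggest(g)
q=(X[g][:,:2]-s["position"][:2])@e.T;print("pit",np.percentile(q,[0,1,99,100],axis=0).round(1).tolist())
for zz in(80,77): # black pocket outline on the plane
    b=biggest((z["p"].max(-1)<60)&g);v,u=np.nonzero(b);print(zz,rect(ray(np.c_[u,v],zz,c)[:,:2]))
```

```text
[455.36767239  84.33593725 155.57289657]
ledge 1775 (array([403.8,  87.7,  35.2,  14.9]), 85.9) [[-59.1, -17.7], [-58.9, -17.1], [-52.2, -0.1], [-44.8, 17.1], [-44.1, 17.6]] 152.4109650377213
block 7110 (array([452. ,  84.4,  83.8,  35.7]), -3.9) [[-45.3, -18.1], [-44.8, -17.4], [-15.0, 0.3], [36.1, 17.1], [38.6, 17.7]] 184.30498335234518
pit [[-64.9, 30.1], [-63.0, 33.1], [59.4, 71.2], [61.0, 72.3]]
80 (array([451.8, 132.8, 113.8,  35.4]), -4.0)
77 (array([452.9, 133.4, 115.3,  35.9]), -4.0)
```

```bash
python3 -m handwheel '[{"wx":0,"wy":0,"wz":0,"dx":0.008,"dy":0.1,"dz":0,"jaw":-1},{"wx":0,"wy":0,"wz":0,"dx":0.008,"dy":0.171,"dz":0,"jaw":-1},{"wx":0,"wy":0,"wz":0,"dx":0.008,"dy":0.171,"dz":0.05,"jaw":-1},{"wx":0,"wy":0,"wz":0,"dx":0.008,"dy":0.171,"dz":0.1,"jaw":-1},{"wx":0,"wy":0,"wz":0,"dx":0.008,"dy":0.171,"dz":0.14,"jaw":-1},{"wx":0,"wy":0,"wz":0,"dx":0.008,"dy":0.171,"dz":0.155,"jaw":-1},{"wx":0,"wy":0,"wz":0,"dx":0.008,"dy":0.171,"dz":0.155,"jaw":-1},{"wx":0,"wy":0,"wz":0,"dx":0.008,"dy":0.171,"dz":0.155,"jaw":-1}]'
python3 - <<'E'
from h import *
p,d,c=grab("wrist","w3");cv2.imwrite("pics/w3c.png",cv2.resize(p[60:360,160:480,::-1],None,fx=2,fy=2))
E
```

```text
t: 6.35
position: [457.6, 136.2, 110.3]
orientation: [3.141, 0.001, 3.074]
force: [0.4, -1.4, -2.1]
width: 34.8
grasp_force: 61.6
```

View pics/w3c.png

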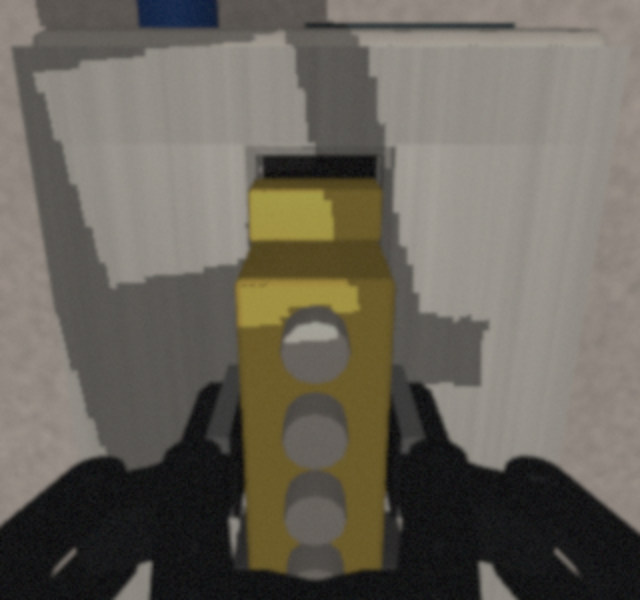

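The crop shows the rack just above the mouth. Bevel edges are at columns 247 and 395, the black pocket spans 262–376 with its far end at row 155, and the ledge end spans 250–380 at row 181. Next I cast these to planes.

Run:
```python
from h import *
c=robot.calibration("wrist");s=robot.observe();print(s["position"])
a=np.radians(-3.8);e=np.array([[np.cos(a),np.sin(a)],[-np.sin(a),np.cos(a)]])
zl=s["position"][2]-21+18
def f(n,pts,z): 
    P=ray(np.array(pts)/2+[160,60],z,c)[:,:2];print(n,((P-s["position"][:2])@e.T).round(1).tolist())
f("ledge",[[250,181],[380,181],[250,239],[380,239]],zl)
f("bevel outer",[[247,148],[395,148]],80);f("black",[[262,155],[376,155]],77)
p,d,_=grab("wrist");X=cloud(d,c)
for v in(136,139,142,145,148,152,155,160): print(v,[f"{X[v,u,0]:.0f},{X[v,u,1]:.0f},{X[v,u,2]:.0f}" for u in(300,320,340)])
for v in (140,144): print([f"{u}:{X[v,u,1]:.0f},{X[v,u,2]:.0f}" for u in list(range(280,296,2))+list(range(344,362,2))])
```

```text
[457.67199948 136.24543255 110.39847684]
ledge [[-60.7, -17.5], [-60.7, 16.7], [-44.9, -18.1], [-44.9, 17.3]]
bevel outer [[-66.2, -21.2], [-66.1, 24.1]]
black [[-63.7, -16.9], [-63.7, 18.7]]
136 ['392,129,79', '393,142,78', '394,154,78']
139 ['396,128,66', '396,142,67', '397,155,67']
142 ['398,128,67', '398,141,67', '399,155,67']
145 ['399,128,67', '400,141,68', '401,155,67']
148 ['402,128,66', '402,141,67', '403,155,68']
152 ['398,130,102', '399,141,101', '400,152,102']
155 ['399,131,108', '399,141,108', '400,152,107']
160 ['402,130,107', '402,141,107', '403,151,107']
['280:117,81', '282:118,81', '284:119,80', '286:120,78', '288:122,77', '290:122,65', '292:123,67', '294:124,66', '344:157,68', '346:159,67', '348:160,68', '350:161,68', '352:161,79', '354:163,80', '356:164,80', '358:165,80', '360:166,81']
['280:117,81', '282:118,80', '284:119,81', '286:120,79', '288:121,78', '290:121,67', '292:123,67', '294:124,67', '344:157,67', '346:159,67', '348:160,67', '350:161,68', '352:162,77', '354:162,80', '356:164,80', '358:165,81', '360:166,81']
```

```bash
python3 -m handwheel '[{"wx":0,"wy":0,"wz":0,"dx":0.005,"dy":0.005,"dz":0,"jaw":-1},{"wx":0,"wy":0,"wz":0,"dx":0.005,"dy":0.005,"dz":0.01,"jaw":-1},{"wx":0,"wy":0,"wz":0,"dx":0.005,"dy":0.005,"dz":0.02,"jaw":-1},{"wx":0,"wy":0,"wz":0,"dx":0.005,"dy":0.005,"dz":0.03,"jaw":-1},{"wx":0,"wy":0,"wz":0,"dx":0.005,"dy":0.005,"dz":0.037,"jaw":-1},{"wx":0,"wy":0,"wz":0,"dx":0.005,"dy":0.005,"dz":0.043,"jaw":-1},{"wx":0,"wy":0,"wz":0,"dx":0.005,"dy":0.005,"dz":0.05,"jaw":-1},{"wx":0,"wy":0,"wz":0,"dx":0.005,"dy":0.005,"dz":0.05,"jaw":-1}]'
```

```text
t: 7.45
position: [455.5, 137.8, 94.6]
orientation: [-3.142, -0.0, 3.074]
force: [-1.0, -0.2, -2.5]
width: 35.1
grasp_force: 61.6
```

```bash
python3 -m handwheel '[{"wx":0,"wy":0,"wz":0,"dx":0,"dy":0,"dz":0.006,"jaw":-1},{"wx":0,"wy":0,"wz":0,"dx":0,"dy":0,"dz":0.012,"jaw":-1},{"wx":0,"wy":0,"wz":0,"dx":0,"dy":0,"dz":0.016,"jaw":-1},{"wx":0,"wy":0,"wz":0,"dx":0,"dy":0,"dz":0.02,"jaw":-1},{"wx":0,"wy":0,"wz":0,"dx":0,"dy":0,"dz":0.023,"jaw":-1},{"wx":0,"wy":0,"wz":0,"dx":0,"dy":0,"dz":0.024,"jaw":-1},{"wx":0,"wy":0,"wz":0,"dx":0,"dy":0,"dz":0.024,"jaw":-1},{"wx":0,"wy":0,"wz":0,"dx":0,"dy":0,"dz":0.024,"jaw":-1}]'
```

```text
t: 8.45
position: [455.6, 137.8, 88.1]
orientation: [-3.141, -0.0, 3.074]
force: [-4.6, -0.7, 5.5]
width: 34.9
grasp_force: 62.4
```

```bash
python3 -m handwheel '[{"wx":0,"wy":0,"wz":0,"dx":0,"dy":0,"dz":0,"jaw":0.2},{"wx":0,"wy":0,"wz":0,"dx":0,"dy":0,"dz":0,"jaw":0.6},{"wx":0,"wy":0,"wz":0,"dx":0,"dy":0,"dz":0,"jaw":0.6},{"wx":0,"wy":0,"wz":0,"dx":0,"dy":0,"dz":0,"jaw":0.6},{"wx":0,"wy":0,"wz":0,"dx":0,"dy":0,"dz":-0.1,"jaw":0.6},{"wx":0,"wy":0,"wz":0,"dx":0,"dy":0,"dz":-0.25,"jaw":0.6},{"wx":0,"wy":0,"wz":0,"dx":0,"dy":0,"dz":-0.38,"jaw":0.6},{"wx":0,"wy":0,"wz":0,"dx":0,"dy":0,"dz":-0.38,"jaw":0.6}]'
python3 - <<'E'
from h import *
for n in("wrist","top","side"):
    p,d,c=grab(n,"n4"+n);X=cloud(d,c);Q,y=rackfit(p,d,c)
    for lo,hi in((80,90),(110,121)):
        m=y&(X[...,2]>lo)&(X[...,2]<hi);P=X[m]
        if len(P)>8: print(n,len(P),rect(P[:,:2]),"z",np.median(P[:,2]))
    H=hsv(p);k=((H[...,0]<6)|(H[...,0]>174))&(H[...,1]>150)&(H[...,2]>50)&(X[...,2]>100)&(X[...,2]<160)&(abs(X[...,0]-548)<40)&(abs(X[...,1]-130)<40)
    K=X[k]; print(n,"key",len(K),K.mean(0) if len(K) else 0,np.percentile(K[:,2],[5,50,90]) if len(K) else 0)
    lb=(abs(X[...,2]-110)<4)&(abs(X[...,1]-130)<45)&(abs(X[...,0]-548)<40)&~y;print("block",lb.sum(),rect(X[biggest(lb)][:,:2]),np.median(X[lb][:,2]))
    dk=(abs(X[...,2]-80)<4)&(abs(X[...,1]-137)<95)&(X[...,0]>350)&(X[...,0]<500);print("deck",np.median(X[dk][:,2]))
E
```

```text
t: 9.45
position: [458.6, 138.2, 205.6]
orientation: [3.14, 0.009, 3.074]
force: [0.1, -0.9, 1.0]
width: 68.3
grasp_force: 0.0
wrist 613 (array([459.7, 138.3, 125.6,  35.8]), -4.1) z 84.70713236673947
wrist 2632 (array([456. , 138.1,  90.9,  34.9]), -3.6) z 116.74533527587658
wrist key 636 [544.76987588 131.05213331 145.01041109] [141.26300216 145.44507774 146.21704052]
block 1684 (array([546.8, 131.2,  60. ,  43.5]), 86.2) 110.78566456983017
deck 80.78178787421831
top key 46 [553.91217974 128.47178783 144.68233316] [142.23355404 145.02354    146.5481363 ]
block 214 (array([548.3, 130.8,  59.9,  43.6]), 85.9) 109.57395750426576
deck 79.78477761556485
side 149 (array([454.7, 129.6, 120.3,  35. ]), -4.4) z 83.32160188940406
side 131 (array([453.6, 133.7,  88.8,  28.7]), -4.5) z 114.99962577903568
side key 59 [544.61290852 128.05263484 143.28108244] [136.97605597 143.91411424 146.25298587]
block 194 (array([546.3, 131.4,  60.2,  44.9]), 85.2) 110.16121822944422
deck 80.13139955785027
```

View pics/n4wrist.png

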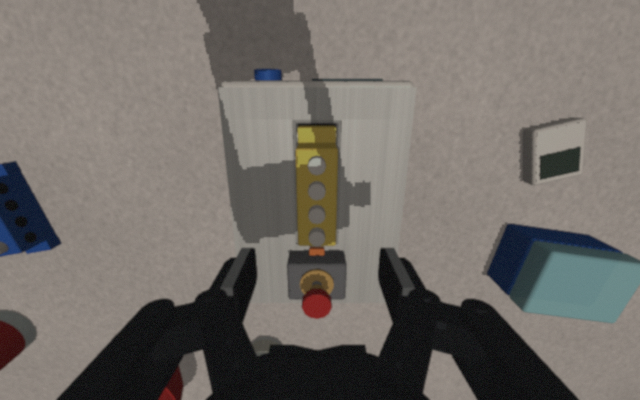

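Rack is home: in the image its ledge is down in the bay at (317,130), with the bolt end at (317,251) and the key at (317,303). Cap top is about z 145. Now I'll close the fingers and go over the key.

```bash
python3 -c "
from h import *
shift([547.3,131,156],3.074)"
```

```text
pos [454.8 137.7 200.5] [-3.1412e+00 -2.0000e-03  3.0738e+00] d [-0.3094 -0.0014  0.1476] w [-0.0001 -0.0006 -0.0001]
```

```bash
python3 -m handwheel '[{"wx":0,"wy":0,"wz":0,"dx":-0.08,"dy":0,"dz":0,"jaw":-1},{"wx":0,"wy":0,"wz":0,"dx":-0.18,"dy":0,"dz":0,"jaw":-1},{"wx":0,"wy":0,"wz":0,"dx":-0.26,"dy":0,"dz":0,"jaw":-1},{"wx":0,"wy":0,"wz":0,"dx":-0.31,"dy":0,"dz":0,"jaw":-1},{"wx":0,"wy":0,"wz":0,"dx":-0.31,"dy":0,"dz":0.06,"jaw":-1},{"wx":0,"wy":0,"wz":0,"dx":-0.31,"dy":0,"dz":0.12,"jaw":-1},{"wx":0,"wy":0,"wz":0,"dx":-0.31,"dy":0,"dz":0.145,"jaw":-1},{"wx":0,"wy":0,"wz":0,"dx":-0.31,"dy":0,"dz":0.145,"jaw":-1}]'
python3 - <<'E'
from h import *
p,d,c=grab("wrist","w5");s=robot.observe();print(s["position"],s["force"],s["width"])
p,d,c=grab("side","s5");cv2.imwrite("pics/s5c.png",cv2.resize(p[120:240,220:380,::-1],None,fx=4,fy=4,interpolation=cv2.INTER_CUBIC))
E
```

```text
t: 10.6
position: [547.1, 131.6, 156.7]
orientation: [-3.141, -0.003, 3.074]
force: [0.8, 0.8, 0.7]
width: -0.0
grasp_force: 0.0
[547.91146361 131.62722119 157.7719511 ] [-0.64287818  0.08816906 -0.20898671] -0.06859539790053087
```

View pics/w5.png

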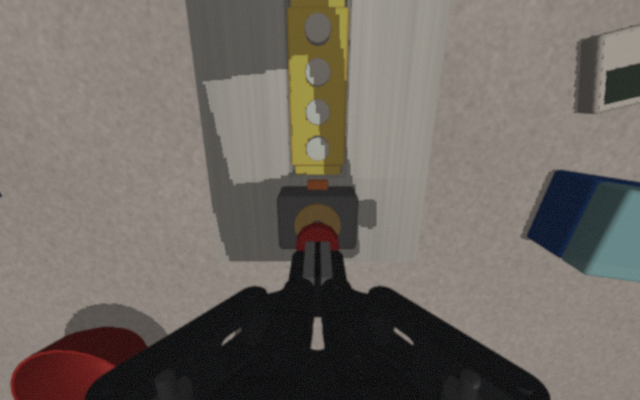

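View pics/s5c.png

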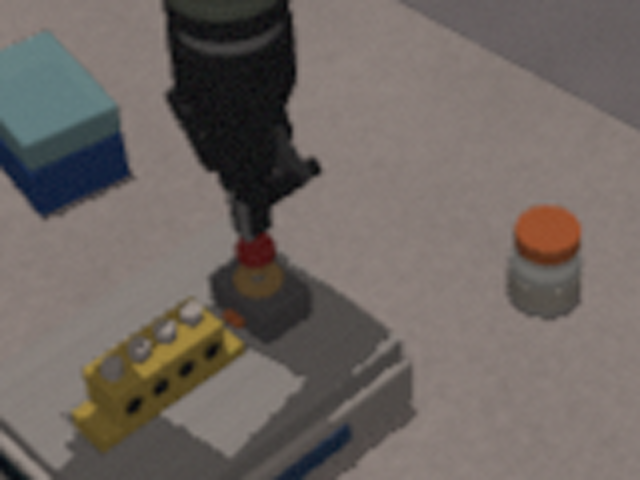

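Wrist and side crop show the shut fingertips centred over the red cap (wrist (318,250); crop (256,245)), a bit above it. I'll descend in small steps, watching the force.

```bash
python3 -m handwheel '[{"wx":0,"wy":0,"wz":0,"dx":0,"dy":0,"dz":0.006,"jaw":-1},{"wx":0,"wy":0,"wz":0,"dx":0,"dy":0,"dz":0.012,"jaw":-1},{"wx":0,"wy":0,"wz":0,"dx":0,"dy":0,"dz":0.018,"jaw":-1},{"wx":0,"wy":0,"wz":0,"dx":0,"dy":0,"dz":0.024,"jaw":-1},{"wx":0,"wy":0,"wz":0,"dx":0,"dy":0,"dz":0.03,"jaw":-1},{"wx":0,"wy":0,"wz":0,"dx":0,"dy":0,"dz":0.03,"jaw":-1},{"wx":0,"wy":0,"wz":0,"dx":0,"dy":0,"dz":0.03,"jaw":-1},{"wx":0,"wy":0,"wz":0,"dx":0,"dy":0,"dz":0.03,"jaw":-1}]'
python3 -m handwheel '[{"wx":0,"wy":0,"wz":0,"dx":0,"dy":0,"dz":0.002,"jaw":-1},{"wx":0,"wy":0,"wz":0,"dx":0,"dy":0,"dz":0.004,"jaw":-1},{"wx":0,"wy":0,"wz":0,"dx":0,"dy":0,"dz":0.005,"jaw":-1},{"wx":0,"wy":0,"wz":0,"dx":0,"dy":0,"dz":0.005,"jaw":-1},{"wx":0,"wy":0,"wz":0,"dx":0,"dy":0,"dz":0.005,"jaw":-1},{"wx":0,"wy":0,"wz":0,"dx":0,"dy":0,"dz":0.005,"jaw":-1},{"wx":0,"wy":0,"wz":0,"dx":0,"dy":0,"dz":0.005,"jaw":-1},{"wx":0,"wy":0,"wz":0,"dx":0,"dy":0,"dz":0.005,"jaw":-1}]'
```

```text
t: 11.7
position: [548.5, 131.5, 149.2]
orientation: [3.142, 0.0, 3.074]
force: [0.3, 0.5, -0.8]
width: 0.2
grasp_force: 0.0
t: 12.7
position: [548.5, 131.5, 147.6]
orientation: [3.142, 0.0, 3.074]
force: [-1.2, 0.3, 0.4]
width: 0.3
grasp_force: 0.0
```

```bash
python3 -m handwheel '[{"wx":0,"wy":0,"wz":0,"dx":0,"dy":0,"dz":0.002,"jaw":-1},{"wx":0,"wy":0,"wz":0,"dx":0,"dy":0,"dz":0.004,"jaw":-1},{"wx":0,"wy":0,"wz":0,"dx":0,"dy":0,"dz":0.005,"jaw":-1},{"wx":0,"wy":0,"wz":0,"dx":0,"dy":0,"dz":0.005,"jaw":-1},{"wx":0,"wy":0,"wz":0,"dx":0,"dy":0,"dz":0.005,"jaw":-1},{"wx":0,"wy":0,"wz":0,"dx":0,"dy":0,"dz":0.005,"jaw":-1},{"wx":0,"wy":0,"wz":0,"dx":0,"dy":0,"dz":0.005,"jaw":-1},{"wx":0,"wy":0,"wz":0,"dx":0,"dy":0,"dz":0.005,"jaw":-1}]'
python3 -m handwheel '[{"wx":0,"wy":0,"wz":0,"dx":0,"dy":0,"dz":0.001,"jaw":-1},{"wx":0,"wy":0,"wz":0,"dx":0,"dy":0,"dz":0.002,"jaw":-1},{"wx":0,"wy":0,"wz":0,"dx":0,"dy":0,"dz":0.003,"jaw":-1},{"wx":0,"wy":0,"wz":0,"dx":0,"dy":0,"dz":0.003,"jaw":-1},{"wx":0,"wy":0,"wz":0,"dx":0,"dy":0,"dz":0.003,"jaw":-1},{"wx":0,"wy":0,"wz":0,"dx":0,"dy":0,"dz":0.003,"jaw":-1},{"wx":0,"wy":0,"wz":0,"dx":0,"dy":0,"dz":0.003,"jaw":-1},{"wx":0,"wy":0,"wz":0,"dx":0,"dy":0,"dz":0.003,"jaw":-1}]'
```

```text
t: 13.7
position: [548.4, 131.5, 146.1]
orientation: [3.142, 0.0, 3.074]
force: [0.2, -1.1, 0.1]
width: -0.1
grasp_force: 0.0
t: 14.7
position: [548.5, 131.5, 145.2]
orientation: [3.142, -0.0, 3.074]
force: [-0.4, -0.4, 0.6]
width: -0.2
grasp_force: 0.0
```

```bash
python3 -m handwheel '[{"wx":0,"wy":0,"wz":0,"dx":0,"dy":0,"dz":0.001,"jaw":-1},{"wx":0,"wy":0,"wz":0,"dx":0,"dy":0,"dz":0.002,"jaw":-1},{"wx":0,"wy":0,"wz":0,"dx":0,"dy":0,"dz":0.003,"jaw":-1},{"wx":0,"wy":0,"wz":0,"dx":0,"dy":0,"dz":0.003,"jaw":-1},{"wx":0,"wy":0,"wz":0,"dx":0,"dy":0,"dz":0.003,"jaw":-1},{"wx":0,"wy":0,"wz":0,"dx":0,"dy":0,"dz":0.003,"jaw":-1},{"wx":0,"wy":0,"wz":0,"dx":0,"dy":0,"dz":0.003,"jaw":-1},{"wx":0,"wy":0,"wz":0,"dx":0,"dy":0,"dz":0.003,"jaw":-1}]'
python3 -m handwheel '[{"wx":0,"wy":0,"wz":0,"dx":0,"dy":0,"dz":0.001,"jaw":-1},{"wx":0,"wy":0,"wz":0,"dx":0,"dy":0,"dz":0.002,"jaw":-1},{"wx":0,"wy":0,"wz":0,"dx":0,"dy":0,"dz":0.003,"jaw":-1},{"wx":0,"wy":0,"wz":0,"dx":0,"dy":0,"dz":0.003,"jaw":-1},{"wx":0,"wy":0,"wz":0,"dx":0,"dy":0,"dz":0.003,"jaw":-1},{"wx":0,"wy":0,"wz":0,"dx":0,"dy":0,"dz":0.003,"jaw":-1},{"wx":0,"wy":0,"wz":0,"dx":0,"dy":0,"dz":0.003,"jaw":-1},{"wx":0,"wy":0,"wz":0,"dx":0,"dy":0,"dz":0.003,"jaw":-1}]'
```

```text
t: 15.7
position: [548.5, 131.5, 144.5]
orientation: [3.142, 0.0, 3.074]
force: [-0.8, 0.2, 4.8]
width: 0.2
grasp_force: 2.6
t: 16.7
position: [548.6, 131.5, 144.1]
orientation: [3.142, 0.0, 3.074]
force: [-3.2, 0.2, 7.2]
width: 0.0
grasp_force: 3.6
```

Contact at about z 145 (5 N, then 7 N). Continuing in 1 mm steps.

```bash
python3 -m handwheel '[{"wx":0,"wy":0,"wz":0,"dx":0,"dy":0,"dz":0.001,"jaw":-1},{"wx":0,"wy":0,"wz":0,"dx":0,"dy":0,"dz":0.002,"jaw":-1},{"wx":0,"wy":0,"wz":0,"dx":0,"dy":0,"dz":0.003,"jaw":-1},{"wx":0,"wy":0,"wz":0,"dx":0,"dy":0,"dz":0.003,"jaw":-1},{"wx":0,"wy":0,"wz":0,"dx":0,"dy":0,"dz":0.003,"jaw":-1},{"wx":0,"wy":0,"wz":0,"dx":0,"dy":0,"dz":0.003,"jaw":-1},{"wx":0,"wy":0,"wz":0,"dx":0,"dy":0,"dz":0.003,"jaw":-1},{"wx":0,"wy":0,"wz":0,"dx":0,"dy":0,"dz":0.003,"jaw":-1}]'
python3 -m handwheel '[{"wx":0,"wy":0,"wz":0,"dx":0,"dy":0,"dz":0.001,"jaw":-1},{"wx":0,"wy":0,"wz":0,"dx":0,"dy":0,"dz":0.002,"jaw":-1},{"wx":0,"wy":0,"wz":0,"dx":0,"dy":0,"dz":0.003,"jaw":-1},{"wx":0,"wy":0,"wz":0,"dx":0,"dy":0,"dz":0.003,"jaw":-1},{"wx":0,"wy":0,"wz":0,"dx":0,"dy":0,"dz":0.003,"jaw":-1},{"wx":0,"wy":0,"wz":0,"dx":0,"dy":0,"dz":0.003,"jaw":-1},{"wx":0,"wy":0,"wz":0,"dx":0,"dy":0,"dz":0.003,"jaw":-1},{"wx":0,"wy":0,"wz":0,"dx":0,"dy":0,"dz":0.003,"jaw":-1}]'
```

```text
t: 17.7
position: [548.6, 131.5, 143.5]
orientation: [-3.142, 0.0, 3.074]
force: [-4.2, -0.2, 8.6]
width: 0.1
grasp_force: 4.6
t: 18.7
position: [548.7, 131.6, 143.0]
orientation: [-3.142, 0.001, 3.074]
force: [-3.3, -0.6, 11.0]
width: -0.3
grasp_force: 5.3
```

```bash
python3 -m handwheel '[{"wx":0,"wy":0,"wz":0,"dx":0,"dy":0,"dz":0.001,"jaw":-1},{"wx":0,"wy":0,"wz":0,"dx":0,"dy":0,"dz":0.002,"jaw":-1},{"wx":0,"wy":0,"wz":0,"dx":0,"dy":0,"dz":0.003,"jaw":-1},{"wx":0,"wy":0,"wz":0,"dx":0,"dy":0,"dz":0.003,"jaw":-1},{"wx":0,"wy":0,"wz":0,"dx":0,"dy":0,"dz":0.003,"jaw":-1},{"wx":0,"wy":0,"wz":0,"dx":0,"dy":0,"dz":0.003,"jaw":-1},{"wx":0,"wy":0,"wz":0,"dx":0,"dy":0,"dz":0.003,"jaw":-1},{"wx":0,"wy":0,"wz":0,"dx":0,"dy":0,"dz":0.003,"jaw":-1}]'
python3 -m handwheel '[{"wx":0,"wy":0,"wz":0,"dx":0,"dy":0,"dz":0.001,"jaw":-1},{"wx":0,"wy":0,"wz":0,"dx":0,"dy":0,"dz":0.002,"jaw":-1},{"wx":0,"wy":0,"wz":0,"dx":0,"dy":0,"dz":0.003,"jaw":-1},{"wx":0,"wy":0,"wz":0,"dx":0,"dy":0,"dz":0.003,"jaw":-1},{"wx":0,"wy":0,"wz":0,"dx":0,"dy":0,"dz":0.003,"jaw":-1},{"wx":0,"wy":0,"wz":0,"dx":0,"dy":0,"dz":0.003,"jaw":-1},{"wx":0,"wy":0,"wz":0,"dx":0,"dy":0,"dz":0.003,"jaw":-1},{"wx":0,"wy":0,"wz":0,"dx":0,"dy":0,"dz":0.003,"jaw":-1}]'
```

```text
t: 19.7
position: [548.7, 131.5, 142.3]
orientation: [-3.142, 0.001, 3.074]
force: [-4.6, -0.8, 12.7]
width: -0.7
grasp_force: 5.8
t: 20.7
position: [548.7, 131.5, 141.2]
orientation: [-3.142, 0.001, 3.074]
force: [-4.2, 0.3, 10.6]
width: -0.1
grasp_force: 5.3
```

Past the peak; the force is falling.

```bash
python3 -m handwheel '[{"wx":0,"wy":0,"wz":0,"dx":0,"dy":0,"dz":0.001,"jaw":-1},{"wx":0,"wy":0,"wz":0,"dx":0,"dy":0,"dz":0.002,"jaw":-1},{"wx":0,"wy":0,"wz":0,"dx":0,"dy":0,"dz":0.003,"jaw":-1},{"wx":0,"wy":0,"wz":0,"dx":0,"dy":0,"dz":0.003,"jaw":-1},{"wx":0,"wy":0,"wz":0,"dx":0,"dy":0,"dz":0.003,"jaw":-1},{"wx":0,"wy":0,"wz":0,"dx":0,"dy":0,"dz":0.003,"jaw":-1},{"wx":0,"wy":0,"wz":0,"dx":0,"dy":0,"dz":0.003,"jaw":-1},{"wx":0,"wy":0,"wz":0,"dx":0,"dy":0,"dz":0.003,"jaw":-1}]'
python3 -m handwheel '[{"wx":0,"wy":0,"wz":0,"dx":0,"dy":0,"dz":0.001,"jaw":-1},{"wx":0,"wy":0,"wz":0,"dx":0,"dy":0,"dz":0.002,"jaw":-1},{"wx":0,"wy":0,"wz":0,"dx":0,"dy":0,"dz":0.003,"jaw":-1},{"wx":0,"wy":0,"wz":0,"dx":0,"dy":0,"dz":0.003,"jaw":-1},{"wx":0,"wy":0,"wz":0,"dx":0,"dy":0,"dz":0.003,"jaw":-1},{"wx":0,"wy":0,"wz":0,"dx":0,"dy":0,"dz":0.003,"jaw":-1},{"wx":0,"wy":0,"wz":0,"dx":0,"dy":0,"dz":0.003,"jaw":-1},{"wx":0,"wy":0,"wz":0,"dx":0,"dy":0,"dz":0.003,"jaw":-1}]'
```

```text
t: 21.7
position: [548.3, 131.5, 138.6]
orientation: [-3.142, -0.0, 3.074]
force: [0.7, 0.6, -0.0]
width: -0.0
grasp_force: 0.0
t: 22.7
position: [548.4, 131.5, 138.0]
orientation: [3.142, -0.0, 3.074]
force: [0.6, -0.3, 0.5]
width: -0.3
grasp_force: 0.0
```

Force dropped to zero, so it has snapped. Backing straight up and verifying.

```bash
python3 -m handwheel '[{"wx":0,"wy":0,"wz":0,"dx":0,"dy":0,"dz":-0.02,"jaw":-1},{"wx":0,"wy":0,"wz":0,"dx":0,"dy":0,"dz":-0.1,"jaw":-1},{"wx":0,"wy":0,"wz":0,"dx":0,"dy":0,"dz":-0.2,"jaw":-1},{"wx":0,"wy":0,"wz":0,"dx":0.1,"dy":0,"dz":-0.3,"jaw":-1},{"wx":0,"wy":0,"wz":0,"dx":0.2,"dy":0,"dz":-0.3,"jaw":-1},{"wx":0,"wy":0,"wz":0,"dx":0.25,"dy":0,"dz":-0.3,"jaw":-1},{"wx":0,"wy":0,"wz":0,"dx":0.25,"dy":0,"dz":-0.3,"jaw":-1},{"wx":0,"wy":0,"wz":0,"dx":0.25,"dy":0,"dz":-0.3,"jaw":-1}]'
python3 - <<'E'
from h import *
p,d,c=grab("wrist","w6");X=cloud(d,c);H=hsv(p);Q,y=rackfit(p,d,c)
print("rack top",rect(X[y&(abs(X[...,2]-116)<4)][:,:2]))
k=((H[...,0]<6)|(H[...,0]>174))&(H[...,1]>150)&(H[...,2]>50)&(X[...,2]>115)&(abs(X[...,0]-548)<40)&(abs(X[...,1]-130)<40);print("key",np.percentile(X[k][:,2],[50,90]))
o=(H[...,0]>5)&(H[...,0]<16)&(H[...,1]>150)&(abs(X[...,2]-88)<10)&(abs(X[...,1]-130)<20);print("bolt x",o.sum(),X[o].min(0),X[o].max(0)) if o.any() else 0
cv2.imwrite("pics/w6c.png",cv2.resize(p[120:320,220:420,::-1],None,fx=2.5,fy=2.5))
E
```

```text
t: 23.7
position: [474.2, 136.5, 227.8]
orientation: [-3.142, 0.0, 3.074]
force: [0.1, 0.7, -0.2]
width: 0.2
grasp_force: 0.0
rack top (array([456.2, 138.1,  90.6,  34.6]), -3.6)Traceback (most recent call last):
  File "<stdin>", line 4, in <module>
    return _quantile_unchecked(
        a, q, axis, out, overwrite_input, method, keepdims, weights)
    return _ureduce(a,
                    func=_quantile_ureduce_func,
    ...<5 lines>...
                    overwrite_input=overwrite_input,
                    method=method)
    r = func(a, **kwargs)
    result = _quantile(arr,
                       quantiles=q,
    ...<2 lines>...
                       out=out,
                       weights=wgt)
    slices_having_nans = np.isnan(arr[-1, ...])
                                  ~~~^^^^^^^^^
IndexError: index -1 is out of bounds for axis 0 with size 0
```

The shut fingers hide the key from the wrist, so I'll use the fixed cameras.

Run:
```python
from h import *
for n in("top","side"):
    p,d,c=grab(n,"e"+n);X=cloud(d,c);H=hsv(p)
    k=((H[...,0]<6)|(H[...,0]>174))&(H[...,1]>140)&(X[...,2]>115)&(X[...,2]<160)&(abs(X[...,0]-548)<40)&(abs(X[...,1]-130)<40);print(n,"key",k.sum(),np.percentile(X[k][:,2],[50,90]) if k.any() else 0)
    if n=="side": cv2.imwrite("pics/e.png",cv2.resize(p[150:270,220:380,::-1],None,fx=4,fy=4,interpolation=cv2.INTER_CUBIC))
```

```text
top key 0 0
side key 63 [136.45162718 138.44541126]
```

View pics/e.png

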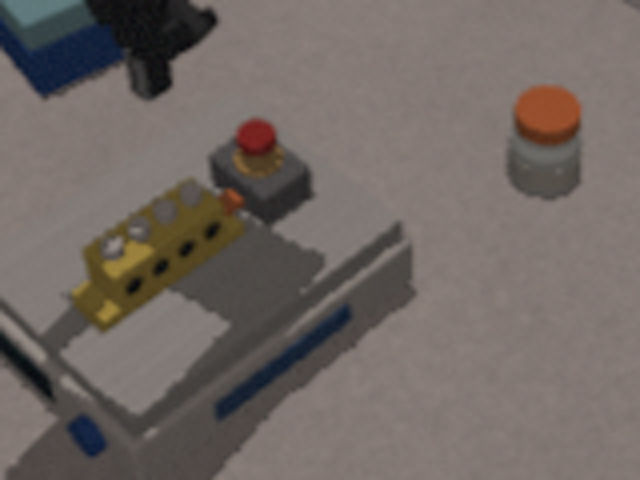

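The crop shows the key down at (256,137), 7.5 to 8 mm lower than before. The orange bolt at (232,202) is out over the rack's ledge, and the gripper is clear.

```bash
python3 -c "
from station import robot
print(robot.close_job())"
```

```text
the job is handed in; nothing more can be done
None
```

The yellow rack is fully home in the bay, the red key has snapped through and stays down, and the orange bolt is out over the rack's ledge; the highest force I read during the press was about 13 N, and the job was handed in at about 24 s with the robot clear, but it reported no verdict.

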